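# Present a stage insert for pick-up: keeper down, grip margin out over the lip

## Task

The microscope's stage insert, a black plate with a sample chamber seated in it, is parked on the transfer ledge behind a brass turn-button keeper. Swing the keeper down flat to either side with a fingertip, then push the insert along the guide rails until just its bare metal grip margin overhangs the lip and the black part is still on the ledge. Only push, never lift anything, do not touch the sample chamber and leave the things round the ledge where they stand.

Things in the scene. Friction and masses are not known exactly. Their poses are not given: they have to be found in the camera images.
- lip (a point): Middle of the top front edge (the lip) of the transfer ledge, a fixed grey anodised deck 180 mm long, 116 mm wide, its top 42 mm above the table. The point's axes are the ledge's: +x runs back along the ledge away from the lip, +y to the left, z up. Two bright aluminium guide rails 8 mm high stand on the deck along its sides, 88 mm apart inside, from 25 mm to 175 mm behind the lip; behind the insert the deck is open and flat. The ledge stands at a new place and yaw each time.
- plate: The stage insert, a flat plate 96 mm long (x), 84 mm wide (y), 5 mm thick, about 0.1 kg, lying loose on the deck between the rails with 2 mm play each side. Origin at the centre of its underside, axes parallel to the ledge's; its front edge is at x = -48 mm, its rear edge (the one to push, standing free) at x = +48 mm. The front 30 mm are bare bright aluminium (the grip margin), the rest is black.
- margin_line (a point): Point on the underside of the insert, in the middle of its width, where the bare grip margin ends and the black part begins: 30 mm behind the front edge, 66 mm ahead of the rear edge.
- chamber: Sample chamber, a steel plate 28 x 56 x 4 mm with a round collar, 13 mm high in all, seated loose in a shallow pocket of the black part (1 mm play each side, pocket floor 2.5 mm above the insert's underside). Origin at the centre of its underside, which lies 13 mm behind the insert's centre.
- pocket (a point): Centre of the pocket floor in the insert, where the chamber's origin lies when seated.
- keeper (a joint): Angle of the brass turn-button on the front face of the ledge. About 0: it stands upright, its end 22 mm above the deck, in front of the insert and bars its way. It turns about an axis parallel to the ledge's x: positive swings its upper end down to the right (ledge -y), negative to the left (+y); about +1.57 or -1.57 it lies level, below the deck. Stops at +-1.62 rad; a stiff pivot (0.05 N m) leaves it wherever it is put.
- keeper_pivot (a point): Pivot of the keeper in the front face of the ledge, 18 mm below the deck and 26 mm to the right of the middle. The brass arm is 16 mm wide, 6 mm thick, stands 3 to 9 mm in front of the face and reaches 40 mm from the pivot.
- keeper_stud (a point): Middle of the keeper's thumb stud: a brass peg 11 mm in diameter that sticks out forward (ledge -x) from the upper end of the keeper, 12 to 25 mm in front of the face, 30 mm from the pivot. Moves with the keeper.
- objective: Bystander: microscope objective with a blue ring, 35 mm in diameter, 58 mm high, standing on the table left of the ledge. Origin at the centre of its underside.
- filter_cube: Bystander: black filter cube with a green window, 41 x 38 x 43 mm, left of the ledge. Origin at the centre of its underside.
- oil_bottle: Bystander: small bottle with a black cap and red ring, 28 mm in diameter, 66 mm high, right of the ledge. Origin at the centre of its underside.
Things that resemble listed ones, but are neither listed nor needed, are in the scene too. There is more than one size of the chamber; the one meant has the size given above.

How it is judged:
On the way, in this order (a step that is already met when the one before it is completed fails the run):
1. the keeper is turned down below the deck while the insert is still wholly behind the lip ((value of joint keeper above 1.3 rad or value of joint keeper below -1.3 rad) and x of margin_line in the frame of lip above 0.02 m), for 0.2 s.
2. the insert is pushed out until the end of its grip margin is at the lip (x of margin_line in the frame of lip between -0.007 and 0.007 m), for 0.2 s.
At the end, for the whole second after the job is handed in: The keeper lies level (more than 1.3 rad from upright, either side); the insert lies flat and square on the deck with the inner end of its grip margin within 7 mm of the lip (the front edge overhangs 23 to 37 mm), at rest; the chamber is still seated in its pocket (within 4 mm) (all of step 2 and z of margin_line in the frame of lip between -0.003 and 0.003 m and angle between plate's own z axis and vertical below 0.05 rad and angle between the x axis of plate and the x axis of lip, either way round below 0.08 rad and (value of joint keeper above 1.3 rad or value of joint keeper below -1.3 rad) and distance between chamber and pocket below 0.004 m and angle between chamber's own z axis and vertical below 0.08 rad and linear speed of plate below 0.01 m/s); the robot touches nothing.
It fails at once if the insert was lifted or tipped (z of margin_line in the frame of lip above 0.006 m or angle between plate's own z axis and vertical above 0.12 rad).
It fails at once if the sample chamber was touched (contact force between chamber and the fingers above 0.3 N or contact force between chamber and the arm above 0.3 N).
It fails at once if the sample chamber came out of its pocket (distance between chamber and pocket above 0.007 m or angle between chamber's own z axis and vertical above 0.15 rad).
It fails at once if a thing standing by was moved or lifted (distance of any of objective, filter_cube, oil_bottle from where it was at the start of the episode above 0.012 m).
It also fails if it takes over 45 s, if anything falls off the work surface, if the arm or the gripper's body presses on something with over 40 N, if the wrist force passes 120 N, or if a joint passes its speed limit or range.

## Robot

A 6-joint arm with a two-finger parallel gripper is mounted at the origin on a cart in front of the work surface, level with it; the furniture and walls round the work are solid. World frame = base frame: x ahead of the robot, y to its left, z up, the work surface at z = 0. Lengths are in m, angles in rad, forces in N, time in s.
With the tool pointing down it reaches from about 0.425 to 0.95 m from the base axis. Payload 3.5 kg.
Tool frame: the origin (TCP) lies midway between the tips of the shut fingers; the grasp point (between the pads) lies 19 mm behind it (arm.pinch_z is the distance from the TCP to the grasp point, in m); y points along the fingers, x is the direction in which the jaws open and shut, and the axes are right-handed (so a half turn about y gives the same grasp; the last joint's range is limited). The gripper opens to 85 mm and grips with 20 to 120 N. Pads are 22 mm wide; open, the fingers measure 114 mm over their backs; the gripper's body (76 mm by 85 mm) begins 54 mm behind the grasp point. The pads swing forward as they close: fully open they stand 13 mm farther back than shut.
Start: joints at [-1.395, 0.286, 1.577, -0, 1.279, -0.15], TCP at [0.216, -0.639, 0.231] pointing down, gripper open.
Joint ranges: [-2.77, 2.77], [-0.9, 2.22], [0.21, 2.48], [-1.53, 4.67], [0.24, 2.81], [-2.84, 2.84]. Speed limits (rad/s): [2.79, 2.79, 3.14, 3.14, 3.14, 3.14].

## Interface

Orientations are given as a rotation vector (axis times angle).
In Python, from cell import arm gives the robot as it stands. The module is installed in compiled form; this text tells all that it offers.
- The arm moves only by the tool play_rows, never from a script. Its argument "series" is a list of rows, each a list of 5 numbers: the opening, from -1 (shut) to 1 (fully open), so that 0 is half open, then the shift along the world's x, y, z in cm, then the turn about the world's z in degrees. A call has 1 to 20 rows; each row shifts and turns the commanded pose from where the row before left it; what a row does not reach is not made up. A row lasts 1/10 s, in which the tool goes at most 50 mm and 8.59 degrees, less where a joint would pass 70% of its speed; a pose out of reach is approached as far as the arm can. A call is refused whole if a number of a shift passes 5 or a number of a turn 8.59, either way. A call with a gripper value outside its range is refused whole. The fingers move at their own pace and stop on an object; "grip_force" is the grip in N (left out, the last holds). Time passes only in rows, so rows that do not move let the fingers close. It gives the time, the measured TCP pose, the force and the opening at its end, in the units of the state.
- arm.get_obs(): the state, without advancing time (a new reading comes with each control period).
- arm.camera(name): name is "side" or "top" or "wrist"; returns a dict with "color" (420x560x3 uint8, red, green, blue), "fov_y" (degrees; the focal length in pixels is half the picture's height over the tangent of half this angle, whatever the lens; pixels are square), "cx", "cy" (the principal point, pixels), "R" (3x3) and "t" (3): a world point X has camera coordinates R X + t; the wrist camera has in their place "tool_from_camera" (4x4, takes a point from camera to tool coordinates, whose origin is the TCP and whose axes are the tool frame's). Camera axes: x right, y down, z forward; pixel columns grow to the right and rows downward; lengths in m; the calibration is good to about 2 mm. A picture is of the moment at which its call begins: read the wrist's pose just before it. There is no depth.
- arm.finish_job(): hands the job in, once; it reports no verdict.
The state is a dict: "time": time; "joint_pos": joint angles; "qd": joint speeds; "effort": joint torques, N m; "eef_pos": TCP position; "tcp_rot": TCP orientation; "ft_force": force on the tool from outside, world axes, zero at the start; "moment": the same for the moment, N m; "opening": finger opening in m.
Only numpy, scipy, OpenCV 4.12 (cv2) and the standard library are available. Lean on these libraries where they do the work, as an engineer would, in place of code of your own. Each camera call takes 0.05 s, during which the arm holds its last target.

## Working session

There is one attempt and no reset: what is moved stays moved. The work goes in short steps, Python scripts to look and compute and a tool call to move; the robot and the scene stay as the last step left them, time stands still between calls to the robot, and variables do not carry over. Pictures are saved under pics/ and viewed, and the job is handed in when it is done.

Besides the shell and the picture viewer there is one more tool, called in YAML: its name, and indented under it one key for each argument. play_rows: Moves the arm, as the interface text tells. Its arguments: {"type":"object","properties":{"series":{"type":"array","items":{"type":"array","items":{"type":"number"}}},"grip_force":{"type":"number"}},"required":["series"]}

```bash
mkdir -p pics
python3 - <<'E'
from cell import arm
import cv2
o=arm.get_obs();print(o)
for n in ["top","side","wrist"]:
    c=arm.camera(n);cv2.imwrite(f"pics/{n}0.png",c["color"][:,:,::-1])
    print({k:v for k,v in c.items() if k!="color"})
E
```

```text
{'time': 0.0, 'joint_pos': array([-1.39502583e+00,  2.87203641e-01,  1.57818109e+00, -5.33273243e-06,
        1.27860011e+00, -1.49975348e-01]), 'qd': array([-0.00068553,  0.0011961 , -0.0012214 ,  0.0020918 ,  0.00159576,
        0.00042384]), 'effort': array([-5.65456285e-04, -4.05981731e+01, -2.92626411e+01, -8.85117583e-05,
        5.82960929e-03,  9.15790324e-07]), 'eef_pos': array([ 0.21593644, -0.63883242,  0.22991964]), 'tcp_rot': array([-1.34416639,  0.96715637, -0.96431298]), 'ft_force': array([ 0.0107956 , -0.84063222, -1.01119768]), 'moment': array([ 0.03119002, -0.02389186,  0.02107213]), 'opening': 0.08549353866084448}
{'fov_y': 56.471596527329694, 'cx': 286.2220057292469, 'cy': 212.91092288619382, 'R': array([[ 0.02787931, -0.99959285, -0.00607322],
       [-0.98633998, -0.02652193, -0.16257318],
       [ 0.16234592,  0.01052269, -0.9866778 ]]), 't': array([-0.07664815,  0.54919146,  0.83639943])}
{'fov_y': 49.30778394615142, 'cx': 282.7961770200041, 'cy': 206.7078341278758, 'R': array([[-8.65395370e-01, -5.01089569e-01,  3.11568743e-04],
       [-3.33125543e-01,  5.74852204e-01, -7.47376957e-01],
       [ 3.74323692e-01, -6.46880350e-01, -6.64400171e-01]]), 't': array([0.46334807, 0.27102764, 0.66298622])}
{'fov_y': 66.5534591447126, 'cx': 279.20913736435864, 'cy': 210.78624795514455, 'tool_from_camera': array([[ 9.99998117e-01,  1.90055299e-03, -3.92826550e-04,
         1.39399492e-03],
       [ 9.58340993e-04, -3.07571034e-01,  9.51524640e-01,
        -1.43852846e-01],
       [ 1.68760093e-03, -9.51523225e-01, -3.07572276e-01,
         7.82314219e-02],
       [ 0.00000000e+00,  0.00000000e+00,  0.00000000e+00,
         1.00000000e+00]])}
```

View images.

View pics/top0.png

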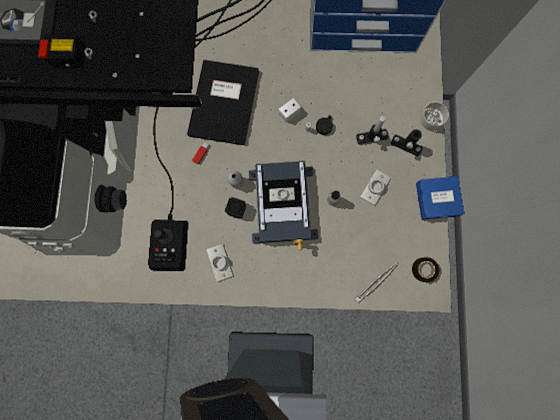

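View pics/side0.png

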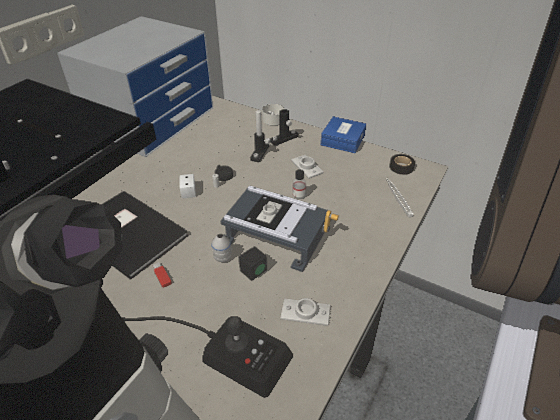

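View pics/wrist0.png

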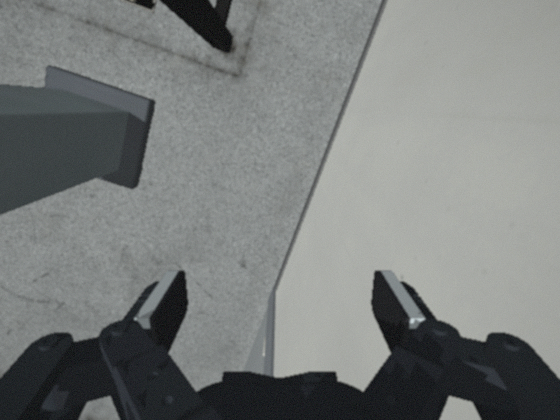

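The top view shows the ledge at about (283,200), its lip on the robot's side near row 235 and the brass keeper at (299,244). I'll enlarge both views next.

Run:
```python
import cv2
a=cv2.imread("pics/top0.png")[145:265,215:355];cv2.imwrite("pics/topz.png",cv2.resize(a,None,fx=5,fy=5,interpolation=cv2.INTER_CUBIC))
a=cv2.imread("pics/side0.png")[165:285,200:350];cv2.imwrite("pics/sidez.png",cv2.resize(a,None,fx=5,fy=5,interpolation=cv2.INTER_CUBIC))
```

```text
(no output)
```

View pics/topz.png

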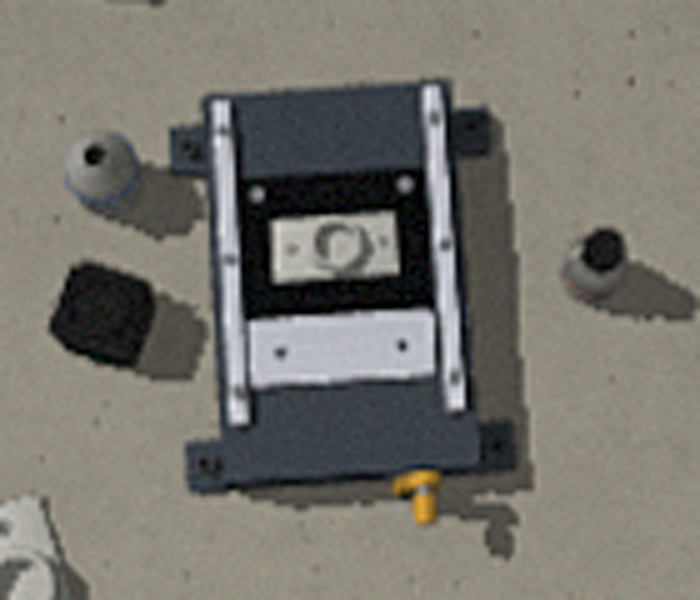

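View pics/sidez.png

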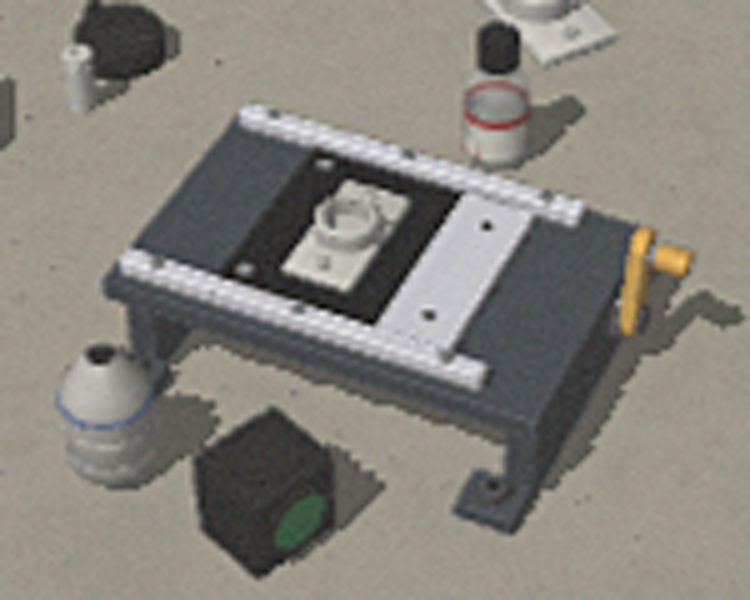

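```bash
cat > h.py <<'E'
import numpy as np, cv2
from cell import arm
from scipy.spatial.transform import Rotation as Ro
def K(c):
    f=210/np.tan(np.radians(c["fov_y"]/2)); return f
def pose(c,obs=None):
    "return camera centre, R cam->world"
    if "R" in c: R=np.array(c["R"]).T; return -R@np.array(c["t"]),R
    T=np.array(c["tool_from_camera"]); Rt=Ro.from_rotvec(obs["tcp_rot"]).as_matrix()
    return obs["eef_pos"]+Rt@T[:3,3], Rt@T[:3,:3]
def cast(c,uv,z,obs=None):
    C,R=pose(c,obs); uv=np.atleast_2d(np.array(uv,float)); f=K(c)
    d=np.c_[(uv[:,0]-c["cx"])/f,(uv[:,1]-c["cy"])/f,np.ones(len(uv))]@R.T
    s=(np.reshape(z,-1)-C[2])/d[:,2]; return C+s[:,None]*d
def proj(c,X,obs=None):
    C,R=pose(c,obs); p=(np.atleast_2d(X)-C)@R; f=K(c)
    return np.c_[c["cx"]+f*p[:,0]/p[:,2],c["cy"]+f*p[:,1]/p[:,2]]
E
python3 - <<'E'
from h import *
c=arm.camera("top");o=arm.get_obs()
z=lambda u:[(215+(a+.5)/5-.5,145+(b+.5)/5-.5) for a,b in u]
np.set_printoptions(precision=4,suppress=True)
print("deck back L,R, front R, front L"); print(cast(c,z([(205,97),(448,82),(483,460),(222,478)]),.042))
print("plate front L,R, rear L,R");print(cast(c,z([(249,387),(437,377),(240,178),(418,170)]),.047))
print("line L R");print(cast(c,z([(248,316),(434,308)]),.047))
print("stud");print(cast(c,z([(427,520),(420,485)]),.054))
print("tool axes",Ro.from_rotvec(o["tcp_rot"]).as_matrix())
print("bottle,obj,cube",cast(c,z([(590,275),(100,175),(105,315)]),[.03,.03,.043]))
E
```

```text
deck back L,R, front R, front L
[[ 0.664   0.0123  0.042 ]
 [ 0.6741 -0.0997  0.042 ]
 [ 0.4993 -0.1189  0.042 ]
 [ 0.4881 -0.0024  0.042 ]]
plate front L,R, rear L,R
[[ 0.5288 -0.0133  0.047 ]
 [ 0.5356 -0.0974  0.047 ]
 [ 0.6248 -0.0057  0.047 ]
 [ 0.6307 -0.0867  0.047 ]]
line L R
[[ 0.561  -0.0117  0.047 ]
 [ 0.5669 -0.0954  0.047 ]]
stud
[[ 0.471  -0.0941  0.054 ]
 [ 0.4863 -0.0907  0.054 ]]
tool axes [[ 0.3201 -0.0003  0.9474]
 [-0.9474  0.0015  0.3201]
 [-0.0015 -1.      0.0002]]
bottle,obj,cube [[ 0.5874 -0.1673  0.03  ]
 [ 0.6288  0.0608  0.03  ]
 [ 0.5605  0.0534  0.043 ]]
```

play_rows:
  series:
    - [-1, 3.5, 3.5, 0, -1]
    - [-1, 3.5, 3.5, 0, -1]
    - [-1, 3.5, 3.5, 0, -1]
    - [-1, 3, 4, 0, -1]
    - [-1, 3, 4, 0, -1]
    - [-1, 2, 4.5, 0, -1]
    - [-1, 2, 4.5, 0, -1]
    - [-1, 2, 4.5, 0, -1]
    - [-1, 1, 4.8, 0, -1]
    - [-1, 1, 4.8, 0, -1]
    - [-1, 0, 4.9, 0, -1]
    - [-1, 0, 4.9, 0, -1]
    - [-1, 0, 4.9, 0, -1]
    - [-1, 0, 2, 0, 0]
    - [-1, 0, 0, 0, 0]
    - [-1, 0, 0, 0, 0]

```text
time: 1.8
eef_pos: [0.4611, -0.0565, 0.2314]
tcp_rot: [-1.255, 1.135, -1.136]
ft_force: [-0.9, 0.1, -0.2]
opening: -0.0004
```

Run:
```python
from h import *
o=arm.get_obs();c=arm.camera("wrist");print(o["time"],o["eef_pos"],o["ft_force"],o["opening"]);print(Ro.from_rotvec(o["tcp_rot"]).as_matrix())
cv2.imwrite("pics/w1.png",c["color"][:,:,::-1])
```

```text
1.8 [ 0.46107793 -0.05649857  0.23135918] [-0.90146187  0.14112975 -0.22391501] -0.0003501091572454492
[[ 9.98854214e-02  1.79153429e-04  9.94998930e-01]
 [-9.94998721e-01 -6.54941581e-04  9.98855183e-02]
 [ 6.69561005e-04 -9.99999769e-01  1.12838316e-04]]
```

View pics/w1.png

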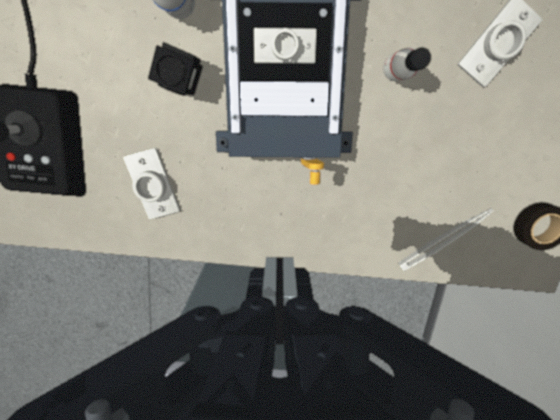

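The wrist view shows the ledge square to the tool: the lip is near row 157, the bare margin ends near row 82, and the keeper stud is at about (315,180).

Run:
```python
import cv2
a=cv2.imread("pics/w1.png")[0:195,205:365];cv2.imwrite("pics/w1z.png",cv2.resize(a,None,fx=3,fy=3,interpolation=cv2.INTER_CUBIC))
```

```text
(no output)
```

View pics/w1z.png

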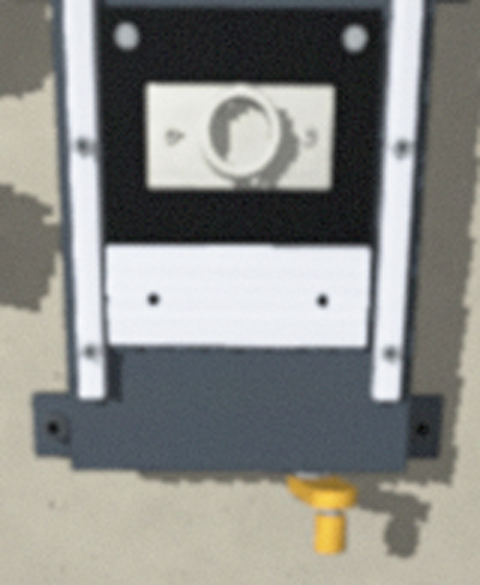

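Run:
```python
from h import *
np.set_printoptions(precision=4,suppress=True)
c=arm.camera("wrist");o=arm.get_obs()
z=lambda u:[(205+(a+.5)/3-.5,(b+.5)/3-.5) for a,b in u]
F=cast(c,z([(72,468),(407,470)]),.042,o)
P=cast(c,z([(107,346),(369,347),(107,245),(372,245),(103,8),(384,8)]),.047,o)
r=cast(c,z([(68,0),(403,0),(77,398),(402,398)]),.050,o)
S=cast(c,z([(330,515),(328,553)]),.054,o)
lip=F.mean(0); ax=(r[0]+r[1]-r[2]-r[3])[:2]; 
for d in [(r[0]-r[2]),(r[1]-r[3]),P[4]-P[0],P[5]-P[1]]: print(np.degrees(np.arctan2(d[1],d[0])),np.linalg.norm(d))
fy=F[0]-F[1];print("front yaw",np.degrees(np.arctan2(-fy[0],fy[1])),np.linalg.norm(fy)); print("rail outer w",np.linalg.norm(r[2]-r[3]))
yaw=np.radians(5.6); R=np.array([[np.cos(yaw),-np.sin(yaw)],[np.sin(yaw),np.cos(yaw)]])
print("lip",lip)
for n,q in [("F",F),("P",P),("r",r),("S",S)]: print(n,(q[:,:2]-lip[:2])@R*1e3)
# top view reading: project lip into top
ct=arm.camera("top"); print("lip in top", proj(ct,F))
```

```text
4.336896921867656 0.11374903471931305
8.826532285639185 0.11386463871677883
4.265289459573389 0.09614902026160152
5.726557747423482 0.09641771066508964
front yaw 5.364859999360428 0.11578862171570582
rail outer w 0.1071989690909618
lip [ 0.4922 -0.0613  0.042 ]
F [[  0.2376  57.8938]
 [ -0.2376 -57.8938]]
P [[ 40.7693  43.7734]
 [ 40.6069 -42.0643]
 [ 71.522   42.6771]
 [ 71.6658 -41.515 ]
 [136.8922  41.5338]
 [137.0243 -41.8514]]
r [[138.1017  51.3981]
 [138.2571 -46.8845]
 [ 24.3803  53.9055]
 [ 24.5729 -53.2933]]
S [[-13.7012 -30.5003]
 [-26.85   -30.2872]]
lip in top [[259.5099 240.8048]
 [311.1929 237.3796]]
```

play_rows:
  series:
    - [-1, 0.9, -0.9, 0, 0]
    - [-1, 0, 0, -4, 0]
    - [-1, 0, 0, -4, 0]
    - [-1, 0, 0, -4, 0]
    - [-1, 0, 0, -3, 0]
    - [-1, 0, 0, -2, 0]
    - [-1, 0, 0, -2, 0]
    - [-1, 0, 0, 0, 0]
    - [-1, 0, 0, 0, 0]

```text
time: 2.85
eef_pos: [0.4704, -0.0664, 0.0413]
tcp_rot: [-1.254, 1.137, -1.137]
ft_force: [-0.4, 0.0, -0.1]
opening: -0.0
```

Run:
```python
from h import *
o=arm.get_obs();c=arm.camera("wrist");print(o["time"],o["eef_pos"],o["ft_force"])
cv2.imwrite("pics/w2.png",c["color"][:,:,::-1])
c=arm.camera("side")
cv2.imwrite("pics/s2.png",cv2.resize(c["color"][150:300,200:400,::-1],None,fx=4,fy=4,interpolation=cv2.INTER_CUBIC))
```

```text
2.85 [ 0.47044202 -0.06644373  0.04126894] [-0.44232661  0.04605459 -0.09303155]
```

View pics/w2.png

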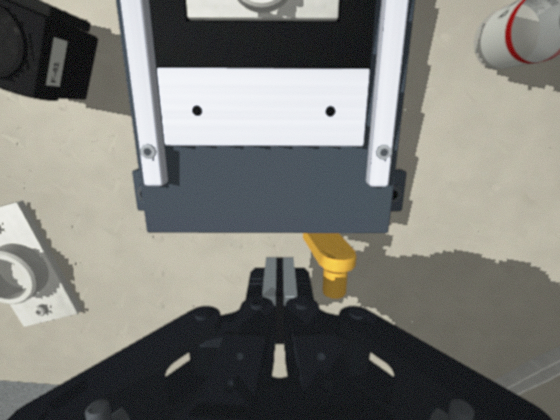

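View pics/s2.png

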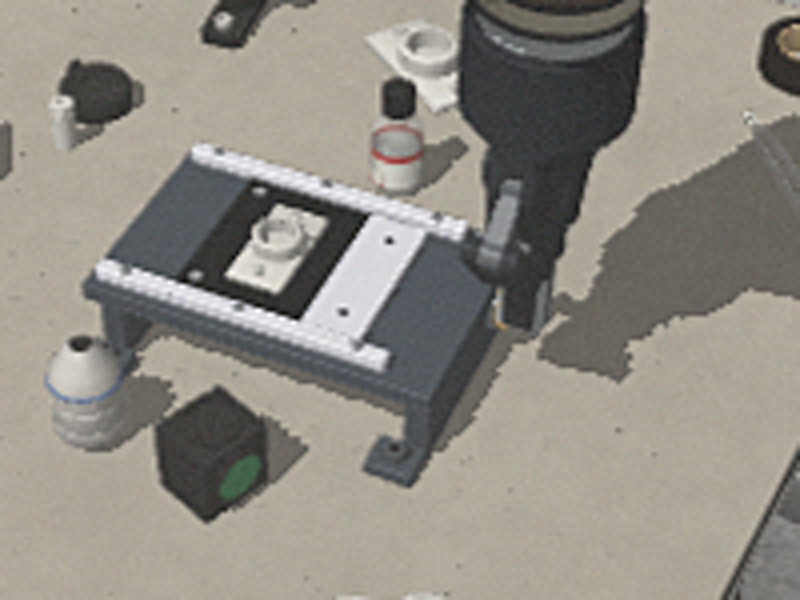

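The closed fingertips at (280,270) stand left of the stud at (335,285), with clear space between them. I'll push right.

play_rows:
  series:
    - [-1, 0.04, -0.4, 0, 0]
    - [-1, 0.04, -0.4, 0, 0]
    - [-1, 0.04, -0.4, 0, 0]
    - [-1, 0.04, -0.4, 0, 0]
    - [-1, 0.04, -0.4, 0, 0]
    - [-1, 0.04, -0.4, 0, 0]
    - [-1, 0.04, -0.4, 0, 0]
    - [-1, 0, 0, 0, 0]

```text
time: 3.75
eef_pos: [0.4728, -0.0942, 0.0413]
tcp_rot: [-1.255, 1.136, -1.136]
ft_force: [-0.6, 0.4, 0.7]
opening: -0.0001
```

Run:
```python
from h import *
o=arm.get_obs();c=arm.camera("wrist");print(o["time"],o["eef_pos"],o["ft_force"])
cv2.imwrite("pics/w3.png",c["color"][:,:,::-1])
```

```text
3.75 [ 0.47283431 -0.09417268  0.04129885] [-0.57745063  0.44772904  0.6822713 ]
```

View pics/w3.png

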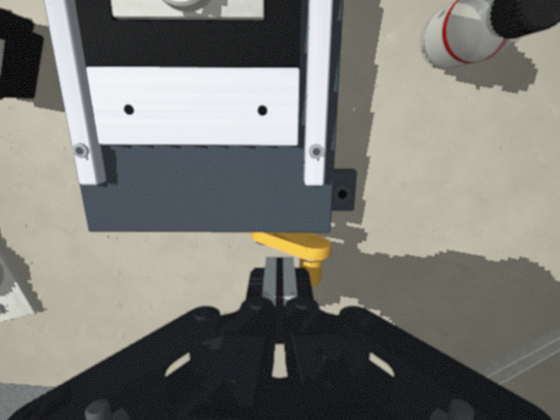

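play_rows:
  series:
    - [-1, -0.03, 0.3, 0, 0]
    - [-1, 0, 0, 3.5, 0]
    - [-1, 0.25, -2.4, 0, 0]
    - [-1, 0, 0, 0, 0]
    - [-1, 0, 0, -1, 0]
    - [-1, 0, 0, -1, 0]
    - [-1, 0, 0, -0.6, 0]
    - [-1, 0, 0, -0.6, 0]
    - [-1, 0, 0, -0.6, 0]
    - [-1, 0, 0, -0.6, 0]
    - [-1, 0, 0, -0.3, 0]
    - [-1, 0, 0, 0, 0]
    - [-1, 0, 0, 0, 0]

```text
time: 5.1
eef_pos: [0.474, -0.1136, 0.0284]
tcp_rot: [-1.255, 1.139, -1.134]
ft_force: [-0.0, 0.4, -0.4]
opening: -0.0002
```

Run:
```python
from h import *
o=arm.get_obs();c=arm.camera("wrist");print(o["time"],o["eef_pos"],o["ft_force"])
cv2.imwrite("pics/w4.png",c["color"][:,:,::-1])
```

```text
5.1 [ 0.47404082 -0.11357555  0.02841998] [-0.03620946  0.40036547 -0.37007005]
```

View pics/w4.png

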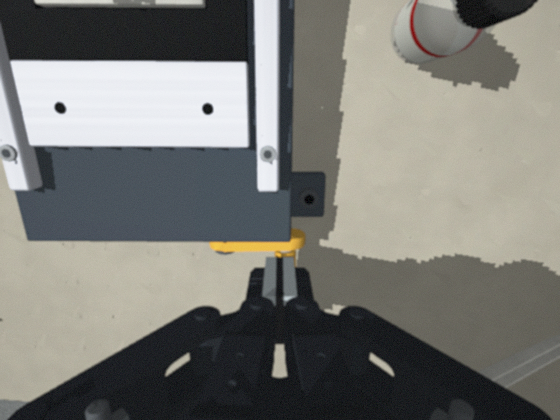

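The keeper arm now lies along the front face at (215–300,243). I'll raise the tool and move it behind the insert.

play_rows:
  series:
    - [-1, 0, 0, 4, 0]
    - [-1, 0, 0, 4, 0]
    - [-1, 3, 1.1, 0, 0]
    - [-1, 3, 1.1, 0, 0]
    - [-1, 3, 1.1, 0, 0]
    - [-1, 3, 1.2, 0, 0]
    - [-1, 3, 1.2, 0, 0]
    - [-1, 2.4, 1, 0, 0]
    - [-1, 0, 0, 0, 0]
    - [-1, 0, 0, 0, 0]

```text
time: 6.15
eef_pos: [0.6484, -0.047, 0.1085]
tcp_rot: [-1.256, 1.137, -1.134]
ft_force: [-0.7, 0.4, -0.8]
opening: 0.0004
```

Run:
```python
from h import *
np.set_printoptions(precision=4,suppress=True)
o=arm.get_obs();c=arm.camera("wrist");print(o["time"],o["eef_pos"],o["ft_force"])
cv2.imwrite("pics/w5.png",c["color"][:,:,::-1])
c=arm.camera("side")
cv2.imwrite("pics/s5.png",cv2.resize(c["color"][150:300,200:400,::-1],None,fx=4,fy=4,interpolation=cv2.INTER_CUBIC))
yaw=np.radians(5.5);R=np.array([[np.cos(yaw),-np.sin(yaw)],[np.sin(yaw),np.cos(yaw)]])
print("tcp ledge",(o["eef_pos"][:2]-[.4922,-.0613])@R)
c=arm.camera("top")
cv2.imwrite("pics/t5.png",cv2.resize(c["color"][130:280,200:380,::-1],None,fx=4,fy=4,interpolation=cv2.INTER_CUBIC))
```

```text
6.15 [ 0.6484 -0.047   0.1085] [-0.666   0.4052 -0.7573]
tcp ledge [ 0.1569 -0.0007]
```

View pics/s5.png

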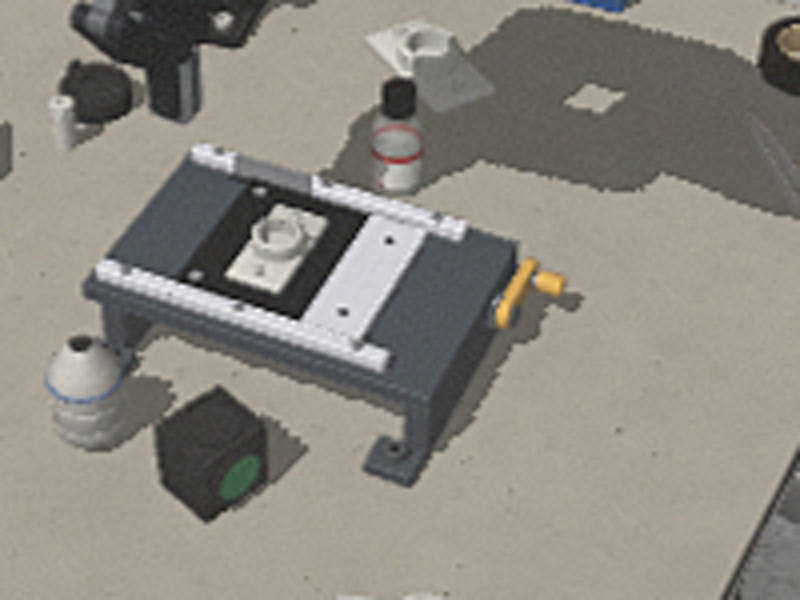

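View pics/w5.png

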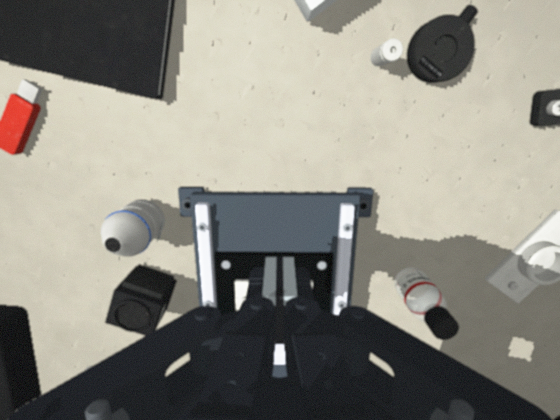

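Run:
```python
from h import *
np.set_printoptions(precision=4,suppress=True)
o=arm.get_obs();c=arm.camera("wrist")
yaw=np.radians(5.5);R=np.array([[np.cos(yaw),-np.sin(yaw)],[np.sin(yaw),np.cos(yaw)]]);lip=np.array([.4922,-.0613])
L=lambda q:(q[:,:2]-lip)@R*1e3
print("plate rear",L(cast(c,[(217,252),(333,252)],.047,o)),"deck rear",L(cast(c,[(197,193),(363,192)],.042,o)))
print("fingertip front edge rel",L(cast(c,[(264,257),(280,257),(296,257)],o["eef_pos"][2],o))-L(o["eef_pos"][None]))
cs=arm.camera("side")
W=lambda x,y,z:np.r_[lip+R@np.array([x,y])*1e-3,.042+z*1e-3]
for th in (1.2,1.3,1.45,1.57):
  p=[W(x,-26-30*np.sin(th),-18+30*np.cos(th)) for x in(-12,-25)]+[W(-9,-26-40*np.sin(th),-18+40*np.cos(th)),W(-9,-26,-18)]
  print(th,(proj(cs,np.array(p))-[200,150])*4)
print(proj(cs,np.array([W(0,58,0),W(0,-58,0)]))*4-[800,600])
```

```text
plate rear [[137.4237  41.0462]
 [137.8139 -40.7664]] deck rear [[179.0365  53.2498]
 [180.2413 -59.5482]]
fingertip front edge rel [[ 7.927   6.0663]
 [ 7.9651 -1.864 ]
 [ 8.0031 -9.7931]]
1.2 [[538.3142 260.4711]
 [563.4913 267.9929]
 [539.5293 241.6771]
 [511.185  310.8563]]
1.3 [[538.5291 263.5425]
 [563.636  271.0569]
 [539.8095 245.8167]
 [511.185  310.8563]]
1.45 [[538.4542 269.0098]
 [563.4622 276.5193]
 [539.7037 253.1429]
 [511.185  310.8563]]
1.57 [[538.0554 274.0509]
 [562.9913 281.5619]
 [539.1718 259.8662]
 [511.185  310.8563]]
[[429.469  395.377 ]
 [519.1081 237.822 ]]
```

View pics/t5.png

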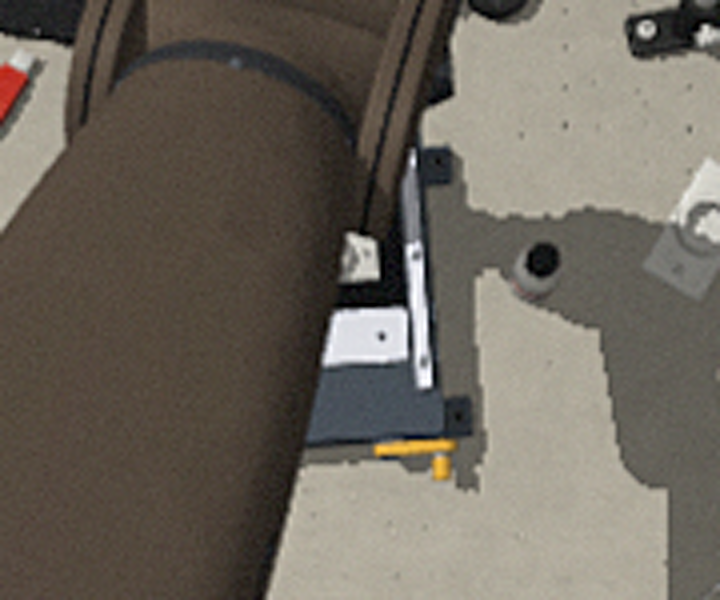

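play_rows:
  series:
    - [-1, 0, 0, -3, 0]
    - [-1, 0, 0, -2, 0]
    - [-1, 0, 0, -1, 0]
    - [-1, 0, 0, -0.5, 0]
    - [-1, 0, 0, 0, 0]
    - [-1, 0, 0, 0, 0]

```text
time: 7.0
eef_pos: [0.6499, -0.0477, 0.0456]
tcp_rot: [-1.253, 1.134, -1.137]
ft_force: [-0.5, -0.1, -0.6]
opening: -0.0003
```

Run:
```python
from h import *
o=arm.get_obs();c=arm.camera("wrist");print(o["time"],o["eef_pos"],o["ft_force"])
cv2.imwrite("pics/w6.png",c["color"][:,:,::-1])
c=arm.camera("side")
cv2.imwrite("pics/s6.png",cv2.resize(c["color"][150:300,200:400,::-1],None,fx=4,fy=4,interpolation=cv2.INTER_CUBIC))
```

```text
7.0 [ 0.64986744 -0.04770265  0.04555845] [-0.49425513 -0.07295803 -0.63590575]
```

View pics/s6.png

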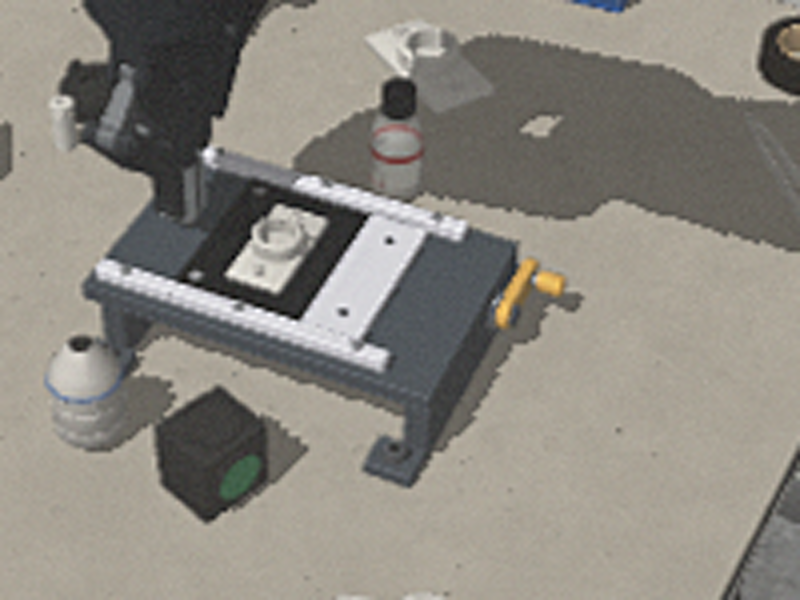

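play_rows:
  series:
    - [-1, 0, 0, -0.1, 0]
    - [-1, 0, 0, 0, 0]
    - [-1, 0, 0, 0, 0]

```text
time: 7.4
eef_pos: [0.6492, -0.0474, 0.0435]
tcp_rot: [-1.254, 1.136, -1.136]
ft_force: [-0.0, -0.1, -0.1]
opening: -0.0
```

play_rows:
  series:
    - [-1, -0.4, -0.04, 0, 0]
    - [-1, -0.4, -0.04, 0, 0]
    - [-1, -0.4, -0.04, 0, 0]
    - [-1, -0.4, -0.04, 0, 0]
    - [-1, -0.4, -0.04, 0, 0]
    - [-1, -0.4, -0.04, 0, 0]
    - [-1, -0.4, -0.04, 0, 0]
    - [-1, -0.2, -0.02, 0, 0]
    - [-1, 0, 0, 0, 0]
    - [-1, 0, 0, 0, 0]

```text
time: 8.4
eef_pos: [0.6189, -0.0505, 0.0433]
tcp_rot: [-1.255, 1.136, -1.136]
ft_force: [-1.1, -0.1, -0.4]
opening: -0.0002
```

Run:
```python
from h import *
o=arm.get_obs();c=arm.camera("wrist");print(o["time"],o["eef_pos"],o["ft_force"])
cv2.imwrite("pics/w7.png",c["color"][:,:,::-1])
c=arm.camera("side")
cv2.imwrite("pics/s7.png",cv2.resize(c["color"][150:300,200:400,::-1],None,fx=4,fy=4,interpolation=cv2.INTER_CUBIC))
```

```text
8.4 [ 0.61891433 -0.05047068  0.04334156] [-1.09615641 -0.10443381 -0.37124314]
```

View pics/s7.png

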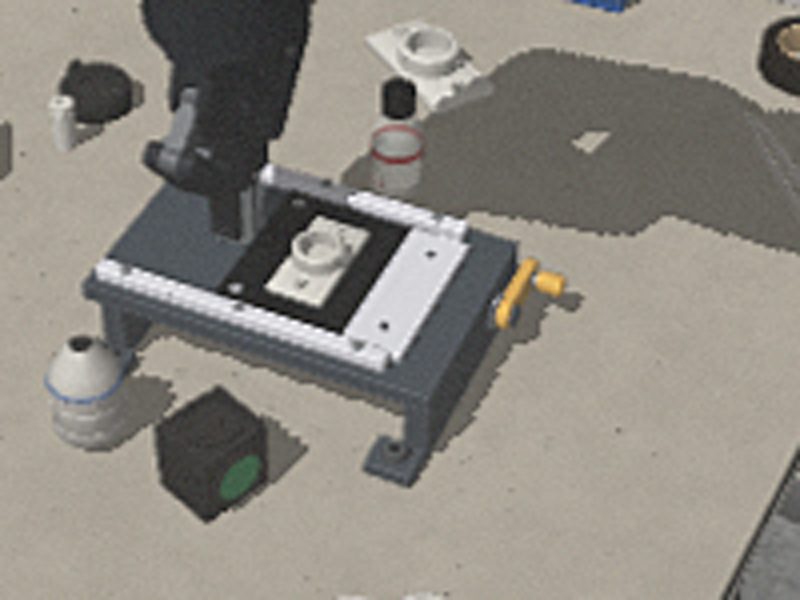

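View pics/w7.png

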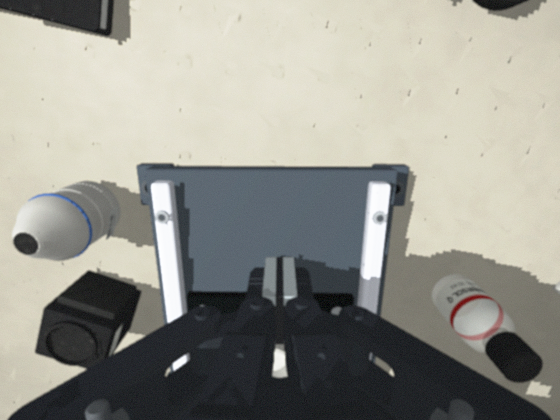

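```bash
cat >> h.py <<'E'
np.set_printoptions(precision=4,suppress=True)
yaw=np.radians(5.5);RL=np.array([[np.cos(yaw),-np.sin(yaw)],[np.sin(yaw),np.cos(yaw)]]);lip=np.array([.4922,-.0613])
L=lambda q:(np.atleast_2d(q)[:,:2]-lip)@RL*1e3
W=lambda x,y,z:np.r_[lip+RL@np.array([x,y])*1e-3,.042+z*1e-3]
E
python3 - <<'E'
from h import *
o=arm.get_obs();c=arm.camera("wrist");cs=arm.camera("side")
print("tcp",L(o["eef_pos"]))
print("rear",L(cast(c,[(215,292),(340,292)],.047,o)),"deck rear",L(cast(c,[(145,168),(400,168)],.042,o)))
z=lambda u:[(200+(a+.5)/4-.5,150+(b+.5)/4-.5) for a,b in u]
print("side: line L/R, front L/R",L(cast(cs,z([(345,329),(409,230),(393,369),(468,246)]),.047)),"lip corners",L(cast(cs,z([(425,395),(516,243)]),.042)))
E
```

```text
tcp [[127.326   -1.3907]]
rear [[117.5568  29.2744]
 [117.8877 -33.4318]] deck rear [[179.19    58.7169]
 [179.751  -57.8404]]
side: line L/R, front L/R [[ 50.674   39.3502]
 [ 50.4364 -36.3094]
 [ 20.4682  53.6523]
 [ 19.9066 -37.4551]] lip corners [[  2.8684  58.0506]
 [  1.1204 -54.5254]]
```

play_rows:
  series:
    - [-1, -0.4, -0.03, 0, 0]
    - [-1, -0.4, -0.03, 0, 0]
    - [-1, -0.4, -0.04, 0, 0]
    - [-1, -0.4, -0.04, 0, 0]
    - [-1, -0.4, -0.03, 0, 0]
    - [-1, -0.4, -0.04, 0, 0]
    - [-1, -0.4, -0.04, 0, 0]
    - [-1, -0.4, -0.04, 0, 0]
    - [-1, -0.4, -0.04, 0, 0]
    - [-1, -0.2, -0.02, 0, 0]
    - [-1, 0, 0, 0, 0]
    - [-1, 0, 0, 0, 0]

```text
time: 9.8
eef_pos: [0.5807, -0.0539, 0.0432]
tcp_rot: [-1.255, 1.137, -1.135]
ft_force: [-0.0, -1.1, 0.3]
opening: 0.0003
```

Run:
```python
from h import *
o=arm.get_obs();c=arm.camera("wrist");print(o["time"],o["eef_pos"],o["ft_force"],L(o["eef_pos"]))
cv2.imwrite("pics/w8.png",c["color"][:,:,::-1])
c=arm.camera("side")
cv2.imwrite("pics/s8.png",cv2.resize(c["color"][180:290,230:350,::-1],None,fx=5,fy=5,interpolation=cv2.INTER_CUBIC))
```

```text
9.8 [ 0.5807 -0.0539  0.0432] [-0.0262 -1.1305  0.2678] [[88.7843 -1.1453]]
```

View pics/s8.png

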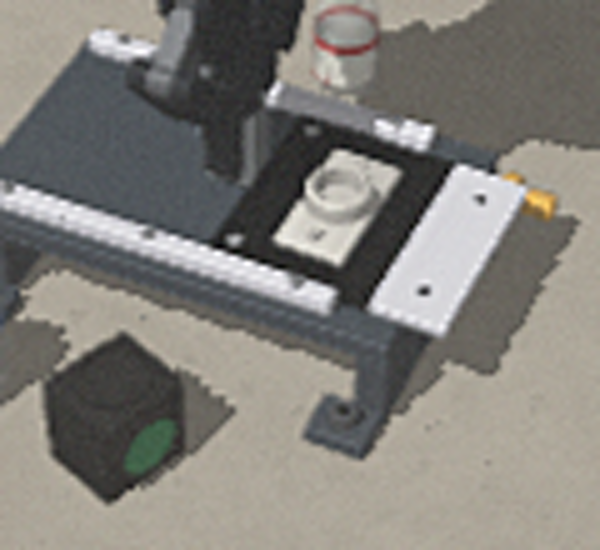

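View pics/w8.png

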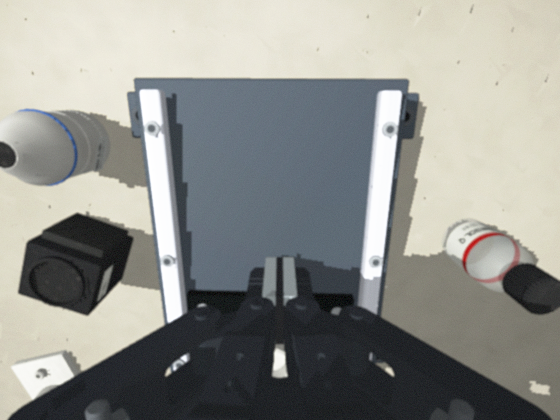

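Run:
```python
from h import *
o=arm.get_obs();c=arm.camera("wrist");cs=arm.camera("side")
print("rear",L(cast(c,[(215,292),(340,292)],.047,o)),"deck rear",L(cast(c,[(137,80),(407,80)],.042,o)))
z=lambda u:[(230+(a+.5)/5-.5,180+(b+.5)/5-.5) for a,b in u]
print("side: line L/R, front L/R",L(cast(cs,z([(370,303),(452,165),(443,333),(527,187)]),.047)),"lip cornerL R",L(cast(cs,z([(390,347),(499,150)]),.042)))
print("rail front ends top L R",L(cast(cs,z([(338,293),(437,131)]),.050)))
```

```text
rear [[ 79.2159  29.4794]
 [ 79.5616 -33.108 ]] deck rear [[178.0155  57.5711]
 [178.5393 -55.8694]]
side: line L/R, front L/R [[ 12.693   45.4724]
 [ 12.4248 -36.2121]
 [-16.7685  48.3861]
 [-18.1552 -36.481 ]] lip cornerL R [[ -0.5233  58.1789]
 [  0.5262 -57.2929]]
rail front ends top L R [[ 24.1274  48.3738]
 [ 23.8312 -49.0643]]
```

play_rows:
  series:
    - [-1, -0.3, -0.03, 0, 0]
    - [-1, -0.3, -0.03, 0, 0]
    - [-1, -0.3, -0.03, 0, 0]
    - [-1, -0.2, -0.02, 0, 0]
    - [-1, -0.2, -0.02, 0, 0]
    - [-1, 0, 0, 0, 0]
    - [-1, 0, 0, 0, 0]
    - [-1, 0, 0, 0, 0]

```text
time: 10.8
eef_pos: [0.568, -0.0552, 0.0433]
tcp_rot: [-1.255, 1.136, -1.136]
ft_force: [-0.2, 0.1, 0.9]
opening: -0.0002
```

Run:
```python
from h import *
o=arm.get_obs();c=arm.camera("wrist");print(o["time"],o["eef_pos"],o["ft_force"],L(o["eef_pos"]))
c=arm.camera("side")
cv2.imwrite("pics/s9.png",cv2.resize(c["color"][180:290,230:350,::-1],None,fx=5,fy=5,interpolation=cv2.INTER_CUBIC))
```

```text
10.8 [ 0.568  -0.0552  0.0433] [-0.222   0.0964  0.8642] [[75.9862 -1.2381]]
```

View pics/s9.png

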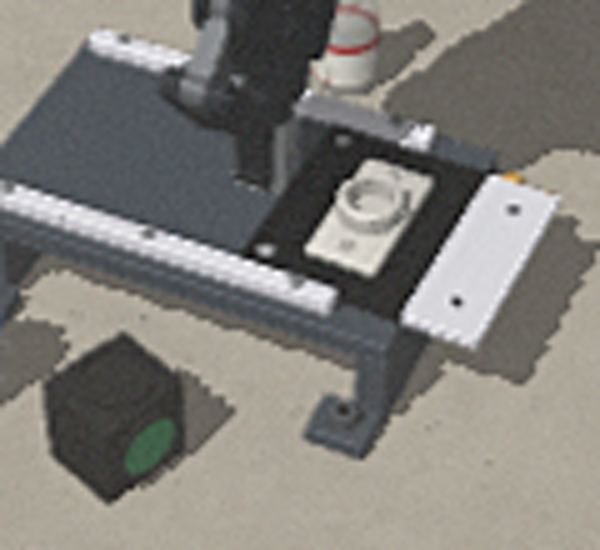

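The black/bare line at (403,318)–(487,177) now appears to lie about on the lip. I'll back off, rise, and check from the first viewpoint.

play_rows:
  series:
    - [-1, 0.5, 0.05, 0, 0]
    - [-1, 1, 0.1, 0, 0]
    - [-1, 0.5, 0.05, 0, 0]
    - [-1, 0, 0, 3, 0]
    - [-1, 0, 0, 4, 0]
    - [-1, 0, 0, 4, 0]
    - [-1, 0, 0, 4, 0]
    - [-1, 0, 0, 3.5, 0]
    - [-1, -4, 0, 0, 0]
    - [-1, -4, 0, 0, 0]
    - [-1, -4, 0, 0, 0]
    - [-1, 0, 0, 0, 0]
    - [-1, 0, 0, 0, 0]
    - [-1, 0, 0, 0, 0]

```text
time: 12.3
eef_pos: [0.4694, -0.0535, 0.2292]
tcp_rot: [-1.253, 1.134, -1.137]
ft_force: [0.3, 1.1, 0.5]
opening: -0.0002
```

Run:
```python
from h import *
o=arm.get_obs();c=arm.camera("wrist");print(o["time"],o["eef_pos"],o["ft_force"],L(o["eef_pos"]))
cv2.imwrite("pics/w10.png",c["color"][:,:,::-1])
cv2.imwrite("pics/w10z.png",cv2.resize(c["color"][60:260,180:380,::-1],None,fx=3,fy=3,interpolation=cv2.INTER_CUBIC))
c=arm.camera("side")
cv2.imwrite("pics/s10.png",cv2.resize(c["color"][165:285,215:365,::-1],None,fx=5,fy=5,interpolation=cv2.INTER_CUBIC))
```

```text
12.3 [ 0.4694 -0.0535  0.2292] [0.2914 1.0973 0.4588] [[-21.9912   9.9152]]
```

View pics/s10.png

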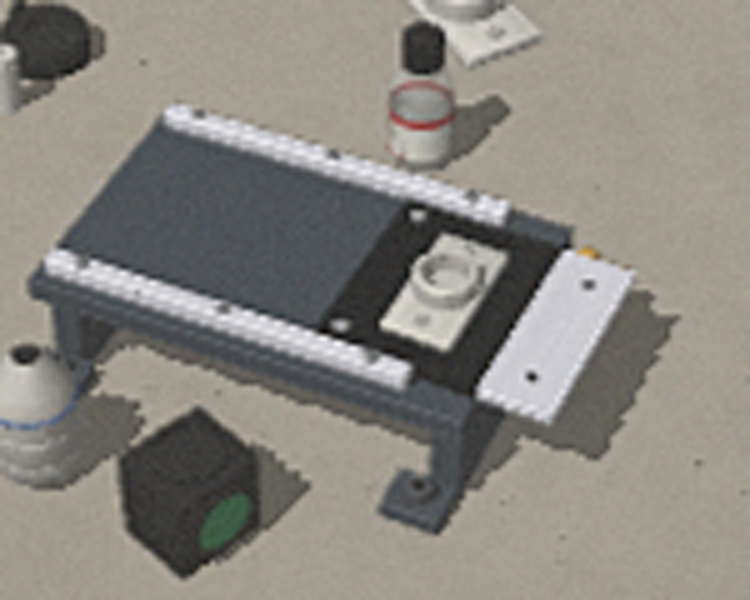

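View pics/w10z.png

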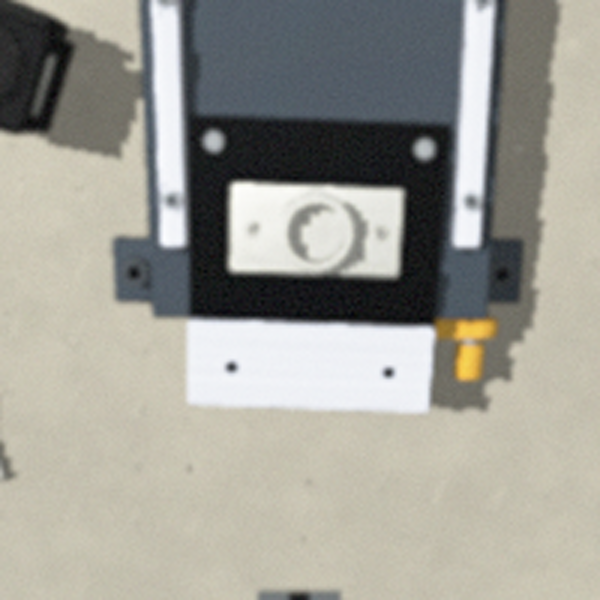

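Run:
```python
from h import *
o=arm.get_obs();c=arm.camera("wrist");cs=arm.camera("side")
z=lambda u:[(180+(a+.5)/3-.5,60+(b+.5)/3-.5) for a,b in u]
print("wrist line",L(cast(c,z([(189,320),(434,324)]),.047,o)),"front",L(cast(c,z([(187,403),(429,411)]),.047,o)),"rear",L(cast(c,z([(193,118),(452,125)]),.047,o)),"lip",L(cast(c,z([(155,316),(488,319)]),.042,o)))
z=lambda u:[(215+(a+.5)/5-.5,165+(b+.5)/5-.5) for a,b in u]
print("side line",L(cast(cs,z([(478,393),(562,250)]),.047)),"lip",L(cast(cs,z([(466,420),(574,228)]),.042)),"front",L(cast(cs,z([(551,422),(636,273)]),.047)))
print("stud wrist",L(cast(c,[(180+468/3,60+345/3),(180+468/3,60+380/3)],.024,o)))
```

```text
wrist line [[ -0.9967  46.117 ]
 [ -1.9536 -37.5565]] front [[-30.2749  47.7025]
 [-32.7509 -37.2821]] rear [[ 64.1226  42.8686]
 [ 62.4026 -40.237 ]] lip [[ -0.5449  58.4168]
 [ -1.0135 -56.8835]]
side line [[ -0.9923  47.4631]
 [ -1.8735 -36.4805]] lip [[ -0.4788  57.1244]
 [ -0.083  -55.6388]] front [[-29.9035  49.8769]
 [-31.9941 -36.0592]]
stud wrist [[-14.1731 -54.1108]
 [-27.3959 -54.8958]]
```

Run:
```python
from h import *
cs=arm.camera("side")
a=cv2.imread("pics/s5.png"); h=cv2.cvtColor(a,cv2.COLOR_BGR2HSV)
m=cv2.inRange(h,(12,120,90),(30,255,255)); m[:, :450]=0
ys,xs=np.nonzero(m); print("bbox",xs.min(),xs.max(),ys.min(),ys.max(),"centroid",xs.mean(),ys.mean())
for th in (1.0,1.2,1.3,1.45,1.57):
  c,s=np.cos(th),np.sin(th); P=[]
  for x in(-3,-9):
    for r,w in((40,8),(40,-8),(-8,8),(-8,-8)): P.append(W(x,-26-r*s+w*c,-18+r*c+w*s))
  for x in (-12,-25):
    for k in np.linspace(0,2*np.pi,24): P.append(W(x,-26-30*s+5.5*np.cos(k),-18+30*c+5.5*np.sin(k)))
  p=(proj(cs,np.array(P))-[200,150])*4; st=p[32:]
  print(th,"bbox",p.min(0).round(1),p.max(0).round(1),"stud tip",p[32:].mean(0).round(1))
```

```text
bbox 496 563 259 327 centroid 526.343203230148 288.65746971736206
1.0 bbox [491.7 227. ] [566.4 330.3] stud tip [562.4 263.7]
1.2 bbox [492.5 230.6] [567.3 332.1] stud tip [563.3 268.3]
1.3 bbox [493.  233.5] [567.4 332.7] stud tip [563.5 271.3]
1.45 bbox [493.4 239.1] [567.2 333.2] stud tip [563.3 276.8]
1.57 bbox [492.7 244.6] [566.8 333.2] stud tip [562.8 281.9]
```

Run:
```python
from cell import arm
print(arm.finish_job()); o=arm.get_obs(); print(o["time"])
```

```text
the job is handed in; nothing more can be done
None
the job is handed in; nothing more can be done
```

I handed the job in after about 12.5 s of robot time. No verdict was reported, so what follows rests on my own checks. I swung the keeper down to the right with the shut fingertips. I then pushed the insert by its rear edge until its grip margin overhung the lip, and backed off and lifted clear.

- **Margin line:** about 1 mm past the lip (-0.5 to -1.8 mm, wrist and side views agreeing; limit 7 mm). The front edge overhangs about 30–32 mm.
- **Squareness:** the insert sits within about 0.03 rad of the ledge (limit 0.08).
- **Chamber:** looks seated in its pocket in the last pictures. The fingers stayed behind the insert's rear edge while pushing.
- **Bystanders:** the filter cube and oil bottle look undisturbed by eye in the last pictures. The objective is only partly in view, and I measured none of the three.
- **Keeper:** lies level, about 1.57 rad. This rests on the fingertip pressing down to 28 mm and a side picture taken before the insert was pushed out. In the last wrist picture the stud was about 1.5 mm short of its expected sideways position. That alone would also fit about 1.3 rad, the limit. In the last side view the insert mostly hid the keeper, so I could not recheck its height there.
- **Calibration:** in mid-push the side and wrist views differed by 1–3 mm. The final check measured the margin line against the lip within each picture.

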